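# Draw and hold the vacuum on a vial leak tester

### The job

Start the leak check of the three vials in the small vacuum chamber: push its door shut until it snaps home on its catch, then take the pump's black knob and draw the rod straight up, without forcing it sideways against its bore, until the whole red band stands above the gland but the black band below it is still hidden. Do not draw the rod before the door is shut, and leave the bottle, the beaker and the loose vial beside the tester where they are. Finish while still holding the rod there: do not let go, for it sinks back when released.

Things in the scene. Friction and masses are not known exactly. Their poses are not given: they have to be found in the camera images.
- tester: Vacuum leak tester, fixed to the bench: grey base plate 132 x 262 mm, top at z = 16 mm; on it at +y a white chamber 110 (x) x 120 (y) mm, y = -5 to 115 mm, roof at z = 116 mm, with three vials inside and a dial gauge on the roof (x 30, y 70 mm, top z 190 mm); at -y the upright glass draw pump, axis at x = 15, y = -85 mm. Origin: on the bench under it; z up, front (open side) to -x.
- chamber_door (a joint): Angle of the chamber's door, rad: 0 shut and seated, growing as it opens to -x of the tester. Hinged on its left (+y) edge; stays where it is left (0.04 N m friction). At about 0.085 rad a striker on it meets a sprung roller: some 6 N at door_push push it over (it snaps at about 0.045 rad) and the roller then holds it shut; let go short of that it springs back to about 0.15 rad.
- door_push (a point): A good place to push the door: on its outer face, on the solid frame 23 mm from the free edge, 125 mm from the hinge axis, 81 mm above the bench. Site x axis: the door's normal, into the chamber; y: to the hinge. Door: upright plate 144 wide, 96 high, 10 mm thick, grey frame round a clear pane, top edge at z = 114 mm; its free edge stands 22 mm past the chamber as a lip.
- door_hinge (a point): Point on the door's vertical hinge axis, at half the door's thickness (5 mm behind its outer face), 66 mm above the bench; axes turn with the door like those of door_push.
- draw_rod: The pump's loose piston with steel rod and black knob, 161 mm long, about 0.3 kg. Origin: centre of the piston's underside, 22 mm above the bench when fully in; z along the rod to the knob. Play 1 mm all round in barrel and gland. Sinks back in when let go. Stroke 75 mm: at 40 mm the 12 mm red band is just clear of the gland, at 56 mm the black band begins to show; about 48 mm is right.
- rod_knob (a point): Middle of the black knob on the rod: 30 mm across, 28 mm high, upright cylinder, 147 mm above draw_rod's origin, so 169 mm above the bench at rest. 26 mm of bare rod lie between knob and gland; nothing stands within 60 mm beside the knob.
- gland_top (a point): Centre of the top face of the brass gland ring that the rod comes out of, on the pump's axis, 129 mm above the bench.
- bottle_1: Brown reagent bottle with a black cap, 56 mm across, 100 mm high, to the left of the tester: leave alone. Origin at its foot.
- beaker: Small glass beaker 45 mm across, 54 mm high, to the right of the tester: leave alone. Origin at its foot.
- vial_7: Loose glass vial with a red cap, 22 mm across, 56 mm high, to the right of the tester: leave alone. Origin at its foot.
Mind the look-alikes: they are no part of the job. Of the things like the draw_rod, leave any that is blue; of the rest the larger one is meant.

How it is judged:
By the outcome, as a careful person would: the job done as asked, in the order asked, and still so for the second after the job is handed in, while the arm keeps its last pose, push and grip.
It also fails if it takes over 56 s, if anything falls off the work surface, if the arm or the gripper's body presses on something with over 40 N, if the wrist force passes 120 N, or if a joint passes its speed limit or range.

### The arm

A 6-joint arm with a two-finger parallel gripper is mounted at the origin on a cart in front of the work surface, level with it; the furniture and walls round the work are solid. World frame = base frame: x ahead of the robot, y to its left, z up, the work surface at z = 0. Lengths are in m, angles in rad, forces in N, time in s.
With the tool pointing down it reaches from about 0.425 to 0.95 m from the base axis. Payload 3.5 kg.
Tool frame: the origin (TCP) lies midway between the tips of the shut fingers; the grasp point (between the pads) lies r.grasp_offset behind it (r.grasp_offset is the distance from the TCP to the grasp point, in m); z points along the fingers, y is the line along which they close (so a half turn about z gives the same grasp; the last joint's range is limited). The gripper opens to 85 mm and grips with 20 to 120 N. Pads are 22 mm wide; open, the fingers measure 114 mm over their backs; the gripper's body (76 mm by 85 mm) begins 54 mm behind the grasp point. The pads swing forward as they close: fully open they stand 13 mm farther back than shut.
Start: joints at [1.047, 0.286, 1.577, -0, 1.279, -0.15], TCP at [0.246, 0.628, 0.231] pointing down, gripper open.
Joint ranges: [-2.77, 2.77], [-0.9, 2.22], [0.21, 2.48], [-1.53, 4.67], [0.24, 2.81], [-2.84, 2.84]. Speed limits (rad/s): [2.79, 2.79, 3.14, 3.14, 3.14, 3.14].

### API

Orientations are given as a rotation vector (axis times angle).
In Python, from cell import r, imaging, look_for, trace gives the robot as it stands. The module is installed in compiled form; this text tells all that it offers.
- The arm moves only by the tool carry_out, never from a script. Its argument "moves" is a list of rows, each an object with "twist": the turn, a rotation vector about the tool's x, y, z in rad, a list of three; "delta_pos": the shift along the tool's x, y, z in cm, a list of three; "hand": the gripper command: -1 is fully open, 1 is shut, values between are in proportion. In form: [{"twist": [wx, wy, wz], "delta_pos": [tx, ty, tz], "hand": hand}, ...]. A call has 1 to 12 rows; each row is the pose to reach, as a shift and turn from the pose commanded when the call began, along the tool's axes at that moment; what a row does not reach only later rows make up. A row lasts 1/8 s, in which the tool goes at most 62.5 mm and 10.7 degrees, less where a joint would pass 70% of its speed; a pose out of reach is approached as far as the arm can. A call with a gripper value outside its range is refused whole. The fingers move at their own pace and stop on an object; the grip force is fixed at half the most. Time passes only in rows, so rows that repeat a pose let the fingers close. It gives the time, the measured TCP pose, the force, the opening and the grip force at its end, in the units of the state.
- r.observe(): the state, without advancing time (a new reading comes with each control period).
- imaging.snapshot(name): name is "side" or "top" or "wrist"; returns the picture (480x640x3 uint8, red, green, blue); there is no depth.
- imaging.calibration(name): a dict with "intrinsics" (3x3 intrinsics, pixels), "pose" (4x4, takes a point from camera to world coordinates). Camera axes: x right, y up, looking along -z (the intrinsics and any distortion apply to the point x, -y, -z); pixel columns grow to the right and rows downward; lengths in m; the calibration is good to about 2 mm. A picture is of the moment at which its call begins: read the wrist's pose just before it. calibration takes no time and is no camera call; for the wrist camera it gives the pose at the moment of the call.
- r.finish_job(): hands the job in; it is judged then, once.
Trained networks look in the newest picture that a camera, given by its name, has taken for a name from the list of things; names that differ only in an ending like _2 or _b are one class to them, and where a whole thing is asked for, a point or a joint stands for the part that bears it (a point fixed in the world has none). Each returns a list of dicts, best first, with "confidence" (0 to 1); they miss things now and then, are a little off and sometimes report something else, mostly with a low value. They report only what shows in the picture. A call takes as long as a camera call. They do not tell look-alikes from the thing itself.
- look_for(camera, label): "bbox" ([left, top, right, bottom] in pixels, round what is visible of it).
- trace(camera, label): "mask" (480x640 bool, what is visible of it) and "bbox" ([left, top, right, bottom] in pixels, round what is visible of it).
The state is a dict: "t": time; "joint_positions": joint angles; "qvel": joint speeds; "joint_efforts": joint torques, N m; "tool_pos": TCP position; "ee_rot": TCP orientation; "contact_force": force on the tool from outside, world axes, zero at the start; "wrist_torque": the same for the moment, N m; "width": finger opening in m; "grip_force": force on a finger pad.
Only numpy, scipy, OpenCV 4.12 (cv2) and the standard library are available. Lean on these libraries where they do the work, as an engineer would, in place of code of your own. Each camera call takes 0.05 s, during which the arm holds its last target. There are 200 camera calls.

## Working session

There is one attempt and no reset: what is moved stays moved. The work goes in short steps, Python scripts to look and compute and a tool call to move; the robot and the scene stay as the last step left them, time stands still between calls to the robot, and variables do not carry over. Pictures are saved under pics/ and viewed, at most 10 in all, crops included, and the job is handed in when it is done.

Besides the shell and the picture viewer there is one more tool, called after "Call:" as name(argument=value, ...), one argument or row to a line, values as JSON. carry_out: Moves the arm, as the interface text tells. Its arguments: {"type":"object","properties":{"moves":{"type":"array","items":{"type":"object","properties":{"twist":{"type":"array","items":{"type":"number"}},"delta_pos":{"type":"array","items":{"type":"number"}},"hand":{"type":"number"}}}}},"required":["moves"]}

```bash
mkdir -p pics; python3 - <<'E'
from cell import r, imaging, look_for, trace
import cv2, numpy as np
np.set_printoptions(precision=4,suppress=True)
ims=[]
for c in ["top","side"]:
    im=imaging.snapshot(c); cv2.imwrite(f"pics/{c}0.png",im[:,:,::-1])
    k=imaging.calibration(c); print(c,np.array(k["intrinsics"]).tolist(),np.array(k["pose"]))
    for l in ["tester","chamber_door","draw_rod","rod_knob","bottle_1","beaker","vial_7"]:
        print(l,[(np.round(d["bbox"]).tolist(),round(d["confidence"],2)) for d in look_for(c,l)][:4])
s=r.observe(); print(s, r.grasp_offset)
E
```

```text
top [[526.9122517797955, 0.0, 319.44318960123405], [0.0, 526.9122517797955, 240.1081864668787], [0.0, 0.0, 1.0]] [[ 0.0265  0.986  -0.1647  0.3933]
 [-0.9994  0.0221 -0.0284 -0.1039]
 [-0.0243  0.1653  0.9859  1.1279]
 [ 0.      0.      0.      1.    ]]
tester [([240.0, 198.0, 373.0, 296.0], 0.66)]
chamber_door [([240.0, 260.0, 315.0, 297.0], 0.55)]
draw_rod [([346.0, 221.0, 362.0, 235.0], 0.81), ([360.0, 308.0, 383.0, 321.0], 0.76)]
rod_knob [([361.0, 305.0, 382.0, 322.0], 0.81), ([346.0, 221.0, 361.0, 237.0], 0.62), ([394.0, 220.0, 415.0, 241.0], 0.38)]
bottle_1 [([200.0, 234.0, 230.0, 264.0], 0.55), ([393.0, 218.0, 416.0, 240.0], 0.46)]
beaker [([396.0, 218.0, 414.0, 243.0], 0.7)]
vial_7 [([383.0, 271.0, 392.0, 278.0], 0.62), ([395.0, 217.0, 416.0, 246.0], 0.36)]
side [[504.6199504950304, 0.0, 317.7258959687609], [0.0, 504.6199504950304, 240.7438977056408], [0.0, 0.0, 1.0]] [[ 0.6997 -0.4298  0.5707  1.0715]
 [ 0.7141  0.4456 -0.54   -0.6127]
 [-0.0222  0.7853  0.6187  0.6944]
 [ 0.      0.      0.      1.    ]]
tester [([274.0, 196.0, 413.0, 328.0], 0.56)]
chamber_door [([303.0, 202.0, 368.0, 248.0], 0.63)]
draw_rod [([274.0, 219.0, 287.0, 271.0], 0.8), ([237.0, 209.0, 259.0, 283.0], 0.77), ([308.0, 226.0, 328.0, 257.0], 0.72)]
rod_knob [([308.0, 221.0, 330.0, 256.0], 0.95), ([271.0, 217.0, 286.0, 269.0], 0.61)]
bottle_1 [([398.0, 194.0, 418.0, 236.0], 0.62)]
beaker [([266.0, 313.0, 296.0, 352.0], 0.9)]
vial_7 []
{'t': 0.8, 'joint_positions': array([ 1.047 ,  0.2863,  1.5767, -0.    ,  1.2786, -0.15  ]), 'qvel': array([-0.0008, -0.0005, -0.0004, -0.0017, -0.0026,  0.0002]), 'joint_efforts': array([ -0.0009, -40.5915, -29.2922,  -0.0002,   0.0004,   0.    ]), 'tool_pos': array([0.2465, 0.6284, 0.2314]), 'ee_rot': array([0.5838, 3.0868, 0.0001]), 'contact_force': array([-0.2023,  0.3145,  0.1978]), 'wrist_torque': array([-0.0036, -0.0042, -0.018 ]), 'grip_force': 0.0, 'width': 0.08506765377363025} 0.0187
```

View pics/top0.png

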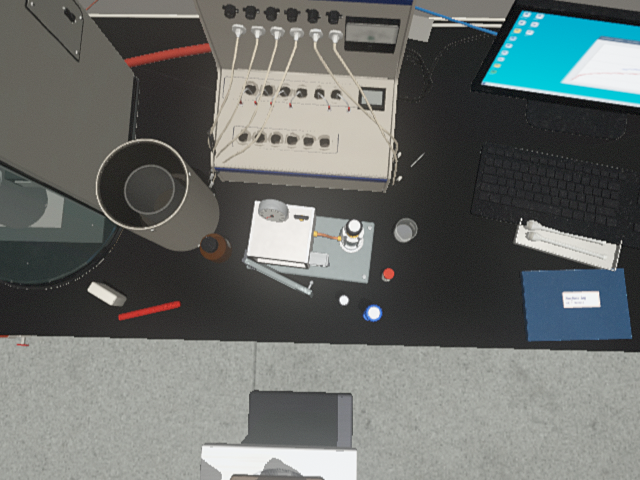

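View pics/side0.png

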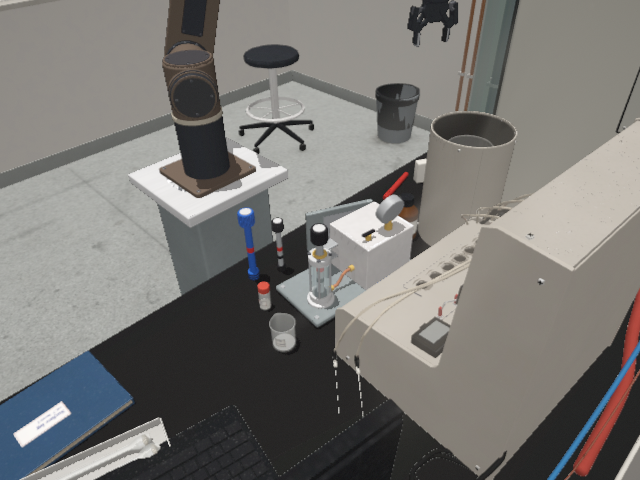

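Top view: the tester is at about (310,245) with its door open at (280,278). There are three rod-like candidates in the top view:
- The rod in the pump at (353,230), black knob. This is the meant one: it stands in the tester and is larger.
- A small free-standing rod at (344,300), seen at (279,240) in the side view. It is the smaller look-alike.
- A blue rod at (373,313), seen at (247,240) in the side view. It is blue, so I leave it.

I'll confirm this in an enlarged crop.

```bash
python3 - <<'E'
import cv2
im=cv2.imread("pics/top0.png")[190:330,230:420]
cv2.imwrite("pics/top0c.png",cv2.resize(im,None,fx=4.2,fy=4.2,interpolation=cv2.INTER_CUBIC))
im=cv2.imread("pics/side0.png")[185:335,230:430]
cv2.imwrite("pics/side0c.png",cv2.resize(im,None,fx=4,fy=4,interpolation=cv2.INTER_CUBIC))
E
```

```text
(no output)
```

View pics/top0c.png

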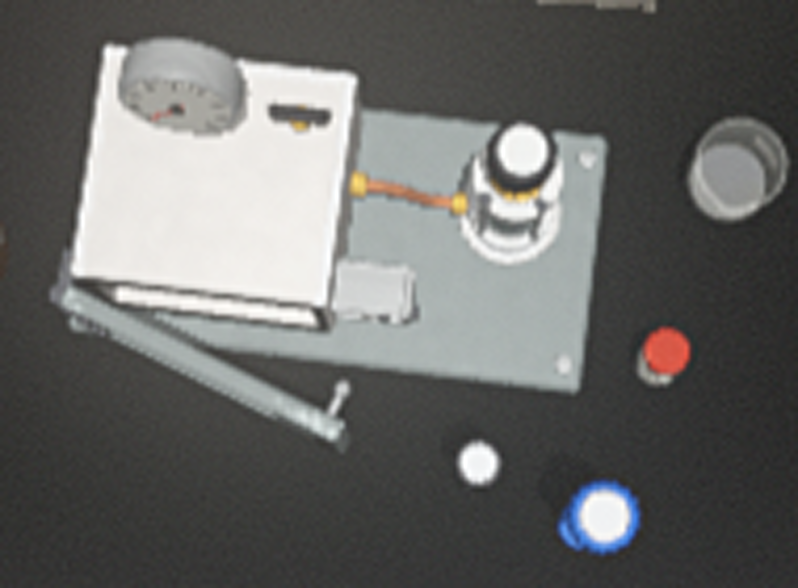

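View pics/side0c.png

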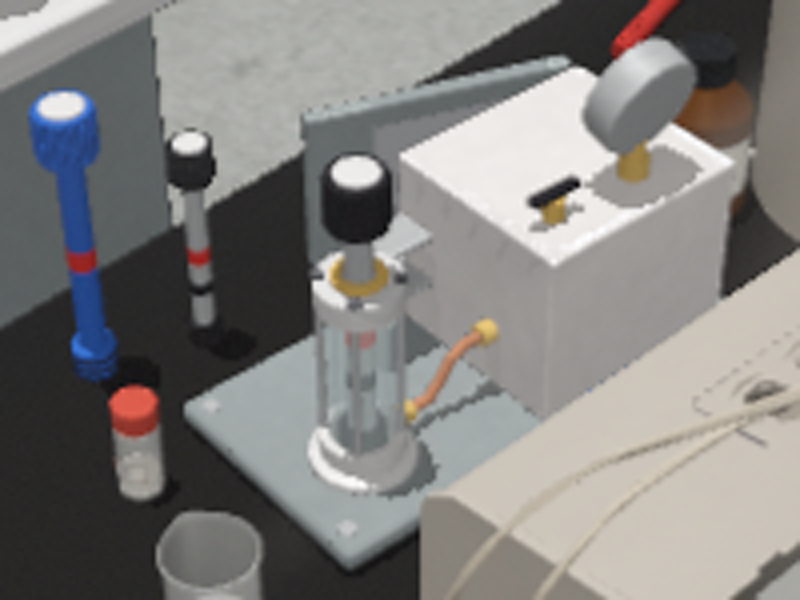

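The crops confirm it. The pump rod with the black knob is at (523,150) in the top crop and (357,200) in the side crop, standing in the tester. The two free-standing rods are at (478,463), small, and (603,515), blue. Next I'll fit the tester pose from corner pixels in both views.

```bash
cat > h.py <<'E'
import numpy as np, cv2
from cell import r, imaging, look_for, trace
from scipy.optimize import least_squares
from scipy.spatial.transform import Rotation as R
np.set_printoptions(precision=4,suppress=True)
K={c:(np.array(imaging.calibration(c)["intrinsics"]),np.array(imaging.calibration(c)["pose"])) for c in("top","side")}
def proj(c,p,K=K):
    k,T=K[c]; q=(np.atleast_2d(p)-T[:3,3])@T[:3,:3]; q=q*[1,-1,-1]
    u=q@k.T; return u[:,:2]/u[:,2:]
def ray(c,uv,z,K=K):
    k,T=K[c]; d=np.linalg.solve(k,[*uv,1])*[1,-1,-1]; d=T[:3,:3]@d
    return T[:3,3]+d*(z-T[2,3])/d[2]
E
cat > fit.py <<'E'
from h import *
t=lambda u,v:((u+.5)/4.2-.5+230,(v+.5)/4.2-.5+190)
s=lambda u,v:((u+.5)/4-.5+230,(v+.5)/4-.5+185)
B=[("top",t(607,135),(66,-131,16)),("top",t(579,390),(66-132,-131,16)),("side",s(350,560),(66,-131,16)),("side",s(187,405),(-66,-131,16)),
("top",t(524,152),(15,-85,183)),("side",s(357,172),(15,-85,183))]
C=[("top",t(105,45),1,115),("top",t(358,75),1,-5),("top",t(328,307),0,-5),("top",t(73,275),0,115),("side",s(553,264),1,-5),("side",s(735,160),1,115),("side",s(401,155),0,-5),("side",s(575,68),0,115)]
def w(p,q):
    c,s_=np.cos(p[2]),np.sin(p[2]); return np.array([p[0]+c*q[0]-s_*q[1],p[1]+s_*q[0]+c*q[1],q[2]])
def res(p):
    o=[proj(c,w(p,np.array(q)/1e3))[0]-uv for c,uv,q in B]
    o+=[proj(c,w(p,np.array([p[3]+.11*i,y/1e3,.116])))[0]-uv for c,uv,i,y in C]
    return np.ravel(o)
f=least_squares(res,[.42,0,0,-.055],loss="soft_l1"); p=f.x
print(p); print(res(p).reshape(-1,2))
yaw=p[2]
print("knob",w(p,(.015,-.085,.169)),"hinge",w(p,(p[3]-.005,.121,.066)))
def inv(P): c,s_=np.cos(yaw),np.sin(yaw); d=P[:2]-p[:2]; return np.array([c*d[0]+s_*d[1],-s_*d[0]+c*d[1]])*1e3
# door top edge
for c,uv in [("top",t(65,290)),("top",t(345,425)),("top",t(343,445)),("side",s(303,118)),("side",s(567,60))]: print("doorpt",c,ray(c,uv,.114),inv(ray(c,uv,.114)))
for n,uv,z in [("small",t(478,463),.12),("blue",t(605,515),.16),("vial",t(667,352),.056),("beaker",t(735,165),.03)]: P=ray("top",uv,z);print(n,P,inv(P))
for n,uv,z in [("small",s(203,328),.0),("blue",s(95,375),.0)]: P=ray("side",uv,z);print(n,P,inv(P))
E
python3 fit.py
```

```text
[ 0.5692 -0.0537 -0.1017 -0.0527]
[[ 1.1494  0.0427]
 [ 0.8772  0.2925]
 [ 1.4416  0.5994]
 [ 0.0151  0.3859]
 [ 0.0181  1.8957]
 [-0.0013 -0.0157]
 [ 0.3639  0.656 ]
 [ 0.2418  0.7539]
 [ 0.0421  0.6079]
 [-0.3595  0.5712]
 [ 1.1609  0.352 ]
 [ 1.603   0.685 ]
 [ 0.123   0.0126]
 [ 1.6939 -0.6707]]
knob [ 0.5755 -0.1398  0.169 ] hinge [0.5241 0.0725 0.066 ]
doorpt top [0.5228 0.0691 0.114 ] [-58.6309 117.4698]
doorpt top [ 0.4636 -0.0625  0.114 ] [-104.1618  -19.5081]
doorpt top [ 0.4544 -0.0619  0.114 ] [-113.3159  -19.7885]
doorpt side [ 0.4571 -0.0632  0.114 ] [-110.5474  -20.7791]
doorpt side [0.5179 0.0669 0.114 ] [-63.2662 114.7728]
small [ 0.4475 -0.1235  0.12  ] [-113.9723  -81.8125]
blue [ 0.4243 -0.178   0.16  ] [-131.4628 -138.4007]
vial [ 0.5067 -0.2152  0.056 ] [ -45.7107 -167.0352]
beaker [ 0.6047 -0.2516  0.03  ] [  55.424  -193.2337]
small [ 0.4372 -0.1222  0.    ] [-124.3648  -81.533 ]
blue [ 0.425  -0.1847  0.    ] [-130.1229 -144.9028]
```

Call:
carry_out(
  moves=[
    {"twist": [0,0,-0.272],"delta_pos": [-41.2,-55.2,0],"hand": 1},
    {"twist": [0,0,-0.272],"delta_pos": [-41.2,-55.2,0],"hand": 1},
    {"twist": [0,0,-0.272],"delta_pos": [-41.2,-55.2,0],"hand": 1},
    {"twist": [0,0,-0.272],"delta_pos": [-41.2,-55.2,0],"hand": 1},
    {"twist": [0,0,-0.272],"delta_pos": [-41.2,-55.2,0],"hand": 1},
    {"twist": [0,0,-0.272],"delta_pos": [-41.2,-55.2,0],"hand": 1},
    {"twist": [0,0,-0.272],"delta_pos": [-41.2,-55.2,0],"hand": 1},
    {"twist": [0,0,-0.272],"delta_pos": [-41.2,-55.2,0],"hand": 1},
    {"twist": [0,0,-0.272],"delta_pos": [-41.2,-55.2,0],"hand": 1},
    {"twist": [0,0,-0.272],"delta_pos": [-41.2,-55.2,0],"hand": 1},
    {"twist": [0,0,-0.272],"delta_pos": [-41.2,-55.2,0],"hand": 1},
    {"twist": [0,0,-0.272],"delta_pos": [-41.2,-55.2,0],"hand": 1},
  ],
)

```text
t: 2.3
tool_pos: [0.4291, -0.0396, 0.2318]
ee_rot: [0.171, 3.136, -0.001]
contact_force: [0.9, -0.2, 0.4]
width: 0.0001
grip_force: 0.0
```

Call:
carry_out(
  moves=[
    {"twist": [0,0,0],"delta_pos": [0,0,15.8],"hand": 1},
    {"twist": [0,0,0],"delta_pos": [0,0,15.8],"hand": 1},
    {"twist": [0,0,0],"delta_pos": [0,0,15.8],"hand": 1},
    {"twist": [0,0,0],"delta_pos": [0,0,15.8],"hand": 1},
    {"twist": [0,0,0],"delta_pos": [0,0,15.8],"hand": 1},
  ],
)

```text
t: 2.92
tool_pos: [0.4297, -0.0357, 0.075]
ee_rot: [0.158, 3.135, -0.001]
contact_force: [1.0, 0.0, 0.1]
width: 0.0001
grip_force: 0.0
```

```bash
python3 - <<'E'
from h import *
s=r.observe(); print(s["tool_pos"],s["ee_rot"],s["contact_force"])
im=imaging.snapshot("top"); a=cv2.resize(im[190:330,230:420],(400,295))
b=imaging.snapshot("side"); b=cv2.resize(b[185:335,230:430],(400,295))
cv2.imwrite("pics/pre.png",np.hstack([a,b])[:,:,::-1])
E
```

```text
[ 0.4297 -0.0357  0.075 ] [ 0.1582  3.1349 -0.001 ] [1.0264 0.0047 0.0943]
```

View pics/pre.png

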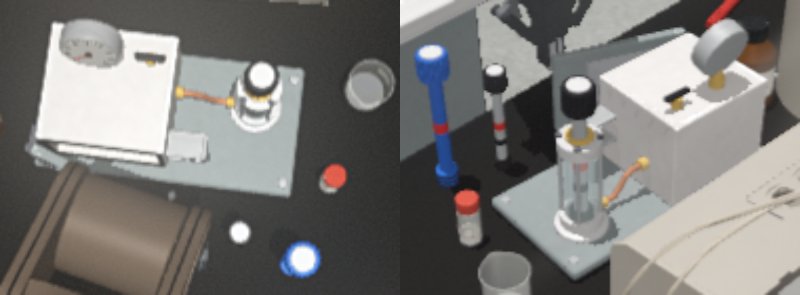

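The view shows the fingers in front of the door (it sits left of the gripper in the side view), and all the bystanders are still standing.

Call:
carry_out(
  moves=[
    {"twist": [0,0,0],"delta_pos": [-1.0,0,0],"hand": 1},
    {"twist": [0,0,0],"delta_pos": [-2.0,0,0],"hand": 1},
    {"twist": [0,0,0],"delta_pos": [-3.0,-0.2,0],"hand": 1},
    {"twist": [0,0,0],"delta_pos": [-4.0,-0.4,0],"hand": 1},
    {"twist": [0,0,0],"delta_pos": [-4.8,-0.5,0],"hand": 1},
    {"twist": [0,0,0],"delta_pos": [-5.2,-0.6,0],"hand": 1},
    {"twist": [0,0,0],"delta_pos": [-5.2,-0.6,0],"hand": 1},
  ],
)

```text
t: 3.9
tool_pos: [0.4797, -0.0472, 0.0732]
ee_rot: [-0.16, -3.137, -0.0]
contact_force: [0.0, -0.6, -0.3]
width: 0.0002
grip_force: 0.0
```

Call:
carry_out(
  moves=[
    {"twist": [0,0,0],"delta_pos": [-0.3,0,0],"hand": 1},
    {"twist": [0,0,0],"delta_pos": [-0.5,0,0],"hand": 1},
    {"twist": [0,0,0],"delta_pos": [-0.7,0,0],"hand": 1},
    {"twist": [0,0,0],"delta_pos": [-0.7,0,0],"hand": 1},
  ],
)

```text
t: 4.4
tool_pos: [0.4871, -0.0479, 0.0735]
ee_rot: [0.16, 3.136, -0.0]
contact_force: [-1.7, 0.3, -0.3]
width: -0.0
grip_force: 0.0
```

Call:
carry_out(
  moves=[
    {"twist": [0,0,0],"delta_pos": [-0.2,0,0],"hand": 1},
    {"twist": [0,0,0],"delta_pos": [-0.3,0,0],"hand": 1},
    {"twist": [0,0,0],"delta_pos": [-0.3,0,0],"hand": 1},
  ],
)

```text
t: 4.78
tool_pos: [0.4898, -0.0482, 0.0735]
ee_rot: [0.16, 3.137, -0.0]
contact_force: [0.1, 0.7, -1.0]
width: -0.0001
grip_force: 0.0
```

Call:
carry_out(
  moves=[
    {"twist": [0,0,0],"delta_pos": [-0.2,0,0],"hand": 1},
    {"twist": [0,0,0],"delta_pos": [-0.3,0,0],"hand": 1},
    {"twist": [0,0,0],"delta_pos": [-0.3,0,0],"hand": 1},
  ],
)

```text
t: 5.15
tool_pos: [0.4919, -0.0484, 0.0731]
ee_rot: [-0.16, -3.136, -0.0]
contact_force: [-2.6, 0.4, 1.7]
width: -0.0
grip_force: 0.0
```

Call:
carry_out(
  moves=[
    {"twist": [0,0,0],"delta_pos": [-0.2,0,0],"hand": 1},
    {"twist": [0,0,0],"delta_pos": [-0.2,0,0],"hand": 1},
  ],
)

```text
t: 5.4
tool_pos: [0.4918, -0.0482, 0.0725]
ee_rot: [-0.159, -3.13, -0.002]
contact_force: [-8.4, 0.4, 5.3]
width: 0.0001
grip_force: 0.0
```

Call:
carry_out(
  moves=[
    {"twist": [0,0,0],"delta_pos": [-0.2,0,0],"hand": 1},
    {"twist": [0,0,0],"delta_pos": [-0.2,0,0],"hand": 1},
  ],
)

```text
t: 5.65
tool_pos: [0.4917, -0.0481, 0.0723]
ee_rot: [-0.157, -3.124, -0.002]
contact_force: [-15.4, -0.1, 8.6]
width: -0.0001
grip_force: 0.0
```

Call:
carry_out(
  moves=[
    {"twist": [0,0,0],"delta_pos": [2.0,0,0],"hand": 1},
    {"twist": [0,0,0],"delta_pos": [3.0,0,0],"hand": 1},
    {"twist": [0,0,0],"delta_pos": [3.0,0,-6],"hand": 1},
    {"twist": [0,0,0],"delta_pos": [3.0,0,-11],"hand": 1},
    {"twist": [0,0,0],"delta_pos": [3.0,0,-15],"hand": -1},
    {"twist": [0,0,0],"delta_pos": [3.0,0,-15],"hand": -1},
  ],
)

```text
t: 6.4
tool_pos: [0.4693, -0.0467, 0.2281]
ee_rot: [0.159, 3.127, -0.004]
contact_force: [1.1, 1.1, -0.6]
width: 0.0361
grip_force: 0.0
```

```bash
python3 - <<'E'
from h import *
s=r.observe(); print(s["tool_pos"],s["ee_rot"],s["contact_force"])
im=imaging.snapshot("wrist"); a=cv2.resize(im,(400,300))
b=imaging.snapshot("side"); b=cv2.resize(b[185:335,230:430],(400,300))
cv2.imwrite("pics/shut.png",np.hstack([a,b])[:,:,::-1])
c=imaging.calibration("wrist"); print(c)
E
```

```text
[ 0.4693 -0.0467  0.2281] [ 0.1592  3.1274 -0.004 ] [ 1.0644  1.1269 -0.6234]
{'intrinsics': array([[430.2036,   0.    , 319.1452],
       [  0.    , 430.2036, 242.851 ],
       [  0.    ,   0.    ,   1.    ]]), 'pose': array([[ 0.1027, -0.9568, -0.272 ,  0.399 ],
       [ 0.9947,  0.0987,  0.0284, -0.0391],
       [-0.0003, -0.2735,  0.9619,  0.367 ],
       [ 0.    ,  0.    ,  0.    ,  1.    ]])}
```

View pics/shut.png

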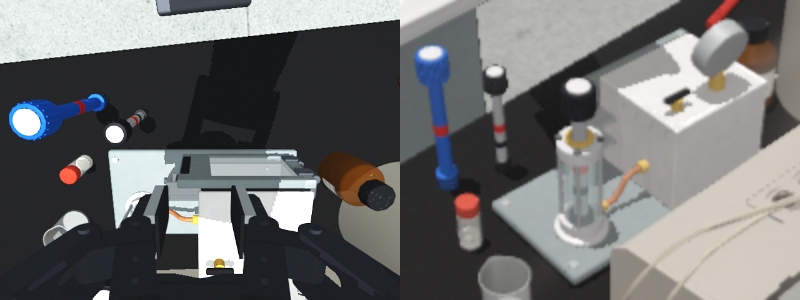

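The side view shows the door flush and parallel with the chamber front, and the wrist view has the door edge horizontal at about row 183. The push also ended on a hard stop at the expected shut position. Now I'll move above the knob.

Call:
carry_out(
  moves=[
    {"twist": [0,0,0],"delta_pos": [-11.5,-8.2,0],"hand": -1},
    {"twist": [0,0,0],"delta_pos": [-11.5,-8.2,0],"hand": -1},
    {"twist": [0,0,0],"delta_pos": [-11.5,-8.2,0],"hand": -1},
    {"twist": [0,0,0],"delta_pos": [-11.5,-8.2,0],"hand": -1},
    {"twist": [0,0,0],"delta_pos": [-11.5,-8.2,0],"hand": -1},
    {"twist": [0,0,0],"delta_pos": [-11.5,-8.2,0],"hand": -1},
  ],
)

```text
t: 7.25
tool_pos: [0.5719, -0.138, 0.2234]
ee_rot: [-0.158, -3.137, -0.0]
contact_force: [0.5, 0.2, 0.4]
width: 0.0853
grip_force: 0.0
```

```bash
python3 - <<'E'
from h import *
s=r.observe(); print(s["tool_pos"],s["ee_rot"],s["contact_force"],s["joint_positions"])
im=imaging.snapshot("wrist"); c=imaging.calibration("wrist"); K["wrist"]=(np.array(c["intrinsics"]),np.array(c["pose"]))
for l in("rod_knob","draw_rod"):
  for d in trace("wrist",l)[:4]: print(l,np.round(d["bbox"]),d["confidence"])
print("pred knob top px",proj("wrist",[.5755,-.1398,.183]),"gland",proj("wrist",[.5755,-.1398,.129]),"tcp",proj("wrist",s["tool_pos"]))
# white disc
hsv=cv2.cvtColor(im,cv2.COLOR_RGB2GRAY)
n,lab,st,ce=cv2.connectedComponentsWithStats((hsv>215).astype(np.uint8))
for i in range(1,n):
  if st[i,4]>150: print(st[i],ce[i],ray("wrist",ce[i],.183))
cv2.imwrite("pics/knob.png",np.hstack([im])[:,:,::-1])
E
```

```text
[ 0.5719 -0.138   0.2234] [-0.1583 -3.1374 -0.0003] [0.5476 0.1579 0.4177] [-0.4093  0.1039  1.8029  0.0001  1.235  -1.8793]
rod_knob [296.   0. 345.  57.] 0.9
rod_knob [285. 242. 351. 322.] 0.73
rod_knob [222.   0. 262.  36.] 0.56
draw_rod [298.   0. 343.  56.] 0.82
draw_rod [220.   0. 261.  35.] 0.79
draw_rod [283. 242. 348. 319.] 0.65
pred knob top px [[316.8811 283.5567]] gland [[317.3706 249.5995]] tcp [[320.0688 314.114 ]]
[305   0  33  20 528] [320.8902   8.1705] [ 0.4628 -0.1266  0.183 ]
[  449   132   191   178 20448] [559.2611 208.9076] [ 0.5517 -0.0312  0.183 ]
[287 189  19  40 265] [293.517  207.3585] [ 0.5392 -0.1463  0.183 ]
[315 221  23  13 166] [325.1807 227.2349] [ 0.5495 -0.1334  0.183 ]
```

View pics/knob.png

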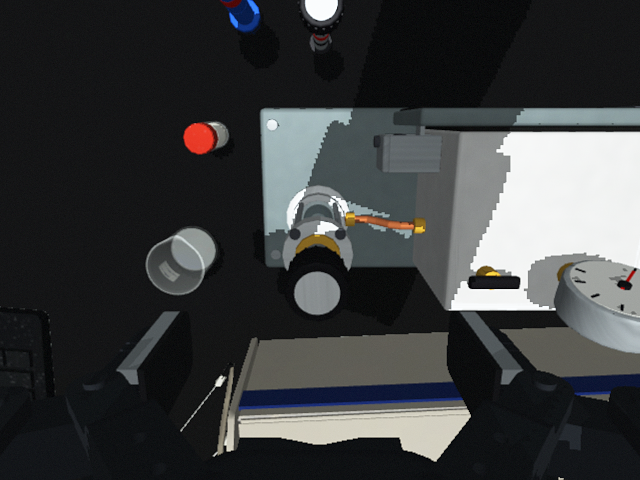

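The door strip runs parallel to the chamber front at the top right (rows 110–125), so it is shut. The knob's top disc is at (317,293) and the pads sit symmetrically at columns 190 and 450. Next I'll refine the knob position.

```bash
python3 - <<'E'
from h import *
c=imaging.calibration("wrist"); K["wrist"]=(np.array(c["intrinsics"]),np.array(c["pose"]))
im=cv2.imread("pics/knob.png",0)
roi=im[262:325,285:352]
n,lab,st,ce=cv2.connectedComponentsWithStats((roi>110).astype(np.uint8))
R_=R.from_rotvec(r.observe()["ee_rot"]); tp=r.observe()["tool_pos"]
for i in range(1,n):
  if st[i,4]>300:
    m=ce[i]+[285,262]; P=ray("wrist",m,.183); print(st[i],m,P,"disc dia",st[i,2]/430*.175, "tool cm",R_.inv().apply(P-tp)*100)
E
```

```text
[  10   10   45   42 1512] [316.7956 292.7216] [ 0.5804 -0.1406  0.183 ] disc dia 0.018313953488372094 tool cm [-0.8158 -0.1344  4.0786]
```

Call:
carry_out(
  moves=[
    {"twist": [0,0,0],"delta_pos": [-0.7,-0.1,0],"hand": -1},
    {"twist": [0,0,0],"delta_pos": [-0.7,-0.1,3],"hand": -1},
    {"twist": [0,0,0],"delta_pos": [-0.7,-0.1,6],"hand": -1},
    {"twist": [0,0,0],"delta_pos": [-0.7,-0.1,7.4],"hand": -1},
    {"twist": [0,0,0],"delta_pos": [-0.7,-0.1,7.4],"hand": -1},
    {"twist": [0,0,0],"delta_pos": [-0.7,-0.1,7.4],"hand": -1},
  ],
)

```text
t: 8.15
tool_pos: [0.5805, -0.1412, 0.1508]
ee_rot: [0.16, 3.135, -0.001]
contact_force: [-0.1, 0.5, 0.8]
width: 0.0857
grip_force: 0.0
```

```bash
python3 - <<'E'
from h import *
im=imaging.snapshot("wrist"); c=imaging.calibration("wrist"); K["wrist"]=(np.array(c["intrinsics"]),np.array(c["pose"]))
s=r.observe(); R_=R.from_rotvec(s["ee_rot"]); tp=s["tool_pos"]; print(tp,s["ee_rot"],s["contact_force"])
g=cv2.cvtColor(im,cv2.COLOR_RGB2GRAY)
uv=proj("wrist",[.5797,-.1406,.183])[0]; print("pred",uv)
u,v=uv.astype(int); x0,y0=u-70,v-60
n,lab,st,ce=cv2.connectedComponentsWithStats((g[y0:y0+120,x0:x0+140]>110).astype(np.uint8))
for i in range(1,n):
  if st[i,4]>400:
    m=ce[i]+[x0,y0]; P=ray("wrist",m,.183); print(st[i],m,P, "tool cm",R_.inv().apply(P-tp)*100)
cv2.imwrite("pics/knob2.png",im[:,:,::-1])
E
```

```text
[ 0.5806 -0.1413  0.151 ] [ 0.1596  3.1348 -0.0016] [0.2941 0.498  0.0337]
pred [321.7782 359.4905]
[  37   30   72   64 3657] [323.3702 360.4952] [ 0.5801 -0.1402  0.183 ] tool cm [ 0.0529  0.0999 -3.1953]
```

View pics/knob2.png

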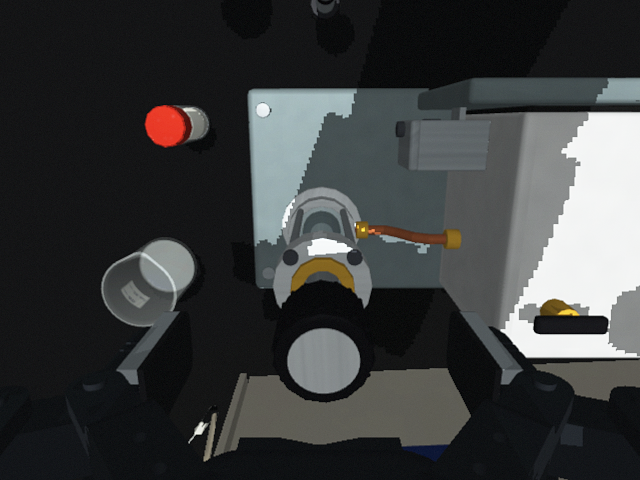

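The knob's top disc is at (323,360), about 1 mm toward tool +y from the pads' middle. I'll correct that and close.

Call:
carry_out(
  moves=[
    {"twist": [0,0,0],"delta_pos": [0,0.1,0],"hand": -1},
    {"twist": [0,0,0],"delta_pos": [0,0.1,0],"hand": 0.2},
    {"twist": [0,0,0],"delta_pos": [0,0.1,0],"hand": 1},
    {"twist": [0,0,0],"delta_pos": [0,0.1,0],"hand": 1},
    {"twist": [0,0,0],"delta_pos": [0,0.1,0],"hand": 1},
    {"twist": [0,0,0],"delta_pos": [0,0.1,0],"hand": 1},
    {"twist": [0,0,0],"delta_pos": [0,0.1,0],"hand": 1},
    {"twist": [0,0,0],"delta_pos": [0,0.1,0],"hand": 1},
  ],
)

```text
t: 9.2
tool_pos: [0.5798, -0.14, 0.1496]
ee_rot: [0.16, 3.137, -0.0]
contact_force: [-0.5, -0.7, 1.8]
width: 0.0285
grip_force: 59.4
```

```bash
python3 - <<'E'
from h import *
s=r.observe(); R_=R.from_rotvec(s["ee_rot"]); print(s["tool_pos"],s["ee_rot"],s["contact_force"],"toolF",R_.inv().apply(s["contact_force"]),"toolM",R_.inv().apply(s["wrist_torque"]),s["width"],s["grip_force"])
E
```

```text
[ 0.5798 -0.14    0.1496] [ 0.1598  3.137  -0.0004] [-0.5252 -0.7263  1.798 ] toolF [ 0.4477 -0.7763 -1.798 ] toolM [ 0.0071 -0.093  -0.0023] 0.028461986770879872 59.350587129592896
```

Call:
carry_out(
  moves=[
    {"twist": [0,0,0],"delta_pos": [0,0,-0.4],"hand": 1},
    {"twist": [0,0,0],"delta_pos": [0,0,-0.8],"hand": 1},
    {"twist": [0,0,0],"delta_pos": [0,0,-1.2],"hand": 1},
    {"twist": [0,0,0],"delta_pos": [0,0,-1.6],"hand": 1},
    {"twist": [0,0,0],"delta_pos": [0,0,-2.0],"hand": 1},
  ],
)

```text
t: 9.82
tool_pos: [0.5796, -0.1398, 0.1696]
ee_rot: [-0.16, -3.137, -0.0]
contact_force: [-0.1, 0.3, -3.1]
width: 0.0287
grip_force: 59.3
```

```bash
python3 - <<'E'
from h import *
s=r.observe(); R_=R.from_rotvec(s["ee_rot"]); print(s["tool_pos"],s["ee_rot"],"toolF",R_.inv().apply(s["contact_force"]),"toolM",R_.inv().apply(s["wrist_torque"]),s["width"],s["grip_force"])
E
```

```text
[ 0.5796 -0.1398  0.1696] [-0.1598 -3.1374 -0.0001] toolF [0.1633 0.2551 3.0518] toolM [ 0.0216  0.0058 -0.0242] 0.02871340605748898 59.25034046173096
```

Call:
carry_out(
  moves=[
    {"twist": [0,0,0],"delta_pos": [0,0,-0.4],"hand": 1},
    {"twist": [0,0,0],"delta_pos": [0,0,-0.8],"hand": 1},
    {"twist": [0,0,0],"delta_pos": [0,0,-1.2],"hand": 1},
    {"twist": [0,0,0],"delta_pos": [0,0,-1.6],"hand": 1},
    {"twist": [0,0,0],"delta_pos": [0,0,-2.0],"hand": 1},
    {"twist": [0,0,0],"delta_pos": [0,0,-2.4],"hand": 1},
    {"twist": [0,0,0],"delta_pos": [0,0,-2.8],"hand": 1},
    {"twist": [0,0,0],"delta_pos": [0,0,-2.8],"hand": 1},
  ],
)

```text
t: 10.82
tool_pos: [0.5799, -0.1399, 0.1979]
ee_rot: [0.16, 3.137, -0.001]
contact_force: [0.7, -0.3, -1.7]
width: 0.0284
grip_force: 59.3
```

```bash
python3 - <<'E'
from h import *
s=r.observe(); R_=R.from_rotvec(s["ee_rot"]); print(s["tool_pos"],s["ee_rot"],"toolF",R_.inv().apply(s["contact_force"]),"toolM",R_.inv().apply(s["wrist_torque"]),s["width"],s["grip_force"])
b=imaging.snapshot("side"); a=cv2.resize(b[195:270,285:360],(400,400),interpolation=cv2.INTER_CUBIC); b=cv2.resize(b[170:345,225:400],(400,400),interpolation=cv2.INTER_CUBIC)
cv2.imwrite("pics/drawn.png",np.hstack([a,b])[:,:,::-1])
E
```

```text
[ 0.5799 -0.1399  0.1979] [ 0.1597  3.1366 -0.0006] toolF [-0.6859 -0.2766  1.735 ] toolM [ 0.0207 -0.0242  0.0124] 0.02844552296581947 59.25073206424713
```

View pics/drawn.png

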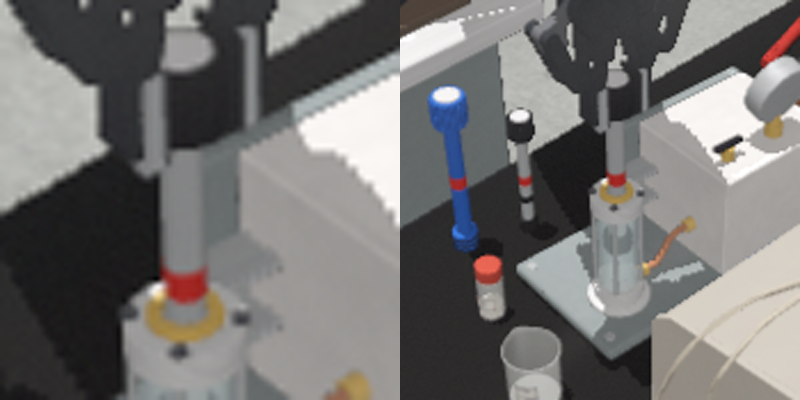

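The whole red band stands above the brass gland at (185,285) in the left crop, with bare rod below it and no black showing. The knob is firmly held, the door is shut and the bystanders haven't moved.

```bash
python3 -c "
from cell import r
print(r.finish_job())"
```

```text
the job is handed in; nothing more can be done
None
```

The door is pushed shut, and the rod is drawn about 48 mm and still held, with the whole red band above the gland and the black band hidden; the job is handed in.

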